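# Draw the flat chisel from the bail-top tool rack and hold it over the whetstone

### The arm

A 6-joint arm with a two-finger parallel gripper is mounted at the origin on a cart in front of the work surface, level with it; the furniture and walls round the work are solid. World frame = base frame: x ahead of the robot, y to its left, z up, the work surface at z = 0. Lengths are in m, angles in degrees, forces in N, time in s.
With the tool pointing down it reaches from about 0.4 to 0.825 m from the base axis. Payload 7 kg.
Tool frame: the origin (TCP) lies midway between the tips of the shut fingers; the grasp point (between the pads) lies 19 mm behind it; z points along the fingers, y is the line along which they close (so a half turn about z gives the same grasp; the last joint's range is limited). The gripper opens to 88 mm and grips with 3 to 60 N. Pads are 19 mm wide; open, the fingers measure 130 mm over their backs; the gripper's body (78 mm by 193 mm) begins 47 mm behind the grasp point.
Start: joints at [84.46, 20.546, 0.682, 0, -70.136, -16.507], TCP at [0.253, 0.626, 0.227] pointing down, gripper open.
Joint ranges: [-176.03, 176.03], [-82.01, 121.73], [-58.28, 71.71], [-173.87, 95.51], [-174.79, -0.11], [-173.66, 173.66]. Speed limits (degrees/s): [136.94, 136.94, 172.46, 180, 180, 180].

### API

Orientations are given as [roll, pitch, yaw] about the fixed x, y, z axes, in that order (R = Rz(yaw) Ry(pitch) Rx(roll)).
In Python, from plant import ctrl gives the robot as it stands. The module is installed in compiled form; this text tells all that it offers.
- The arm moves only by the tool send_rows, never from a script. Its argument "plan" is a list that holds one entry, the list of rows, each a list of 6 numbers: the shift along the tool's x, y, z in cm, then the turn, a rotation vector about the tool's x, y, z in degrees. A call has 1 to 8 rows; each row is the pose to reach, as a shift and turn from the pose commanded when the call began, along the tool's axes at that moment; what a row does not reach only later rows make up. A row lasts 1/12 s, in which the tool goes at most 41.7 mm and 7.16 degrees, less where a joint would pass 70% of its speed; a pose out of reach is approached as far as the arm can. A call with a gripper value outside its range is refused whole. "fingers" is the opening, from 0 (shut) to 1 (fully open), set as the call begins (left out, the last holds). The fingers move at their own pace and stop on an object; the grip force is fixed at half the most. Time passes only in rows, so rows that repeat a pose let the fingers close. It gives the time, the measured TCP pose, the force, the opening and the grip force at its end, in the units of the state.
- ctrl.get_obs(): the state, without advancing time (a new reading comes with each control period).
- ctrl.snapshot(name): name is "side" or "top" or "wrist"; returns a dict with "img" (420x560x3 uint8, red, green, blue), "K" (3x3 intrinsics, pixels), "k1" (the pictures are not rectified: a ray, as slopes to the right and down, at radius r is drawn at 1 + k1 r^2 times it, then the intrinsics apply), "pose" (4x4, takes a point from camera to world coordinates). Camera axes: x right, y down, z forward; pixel columns grow to the right and rows downward; lengths in m; the calibration is good to about 2 mm. A picture is of the moment at which its call begins. There is no depth.
- ctrl.close_job(): hands the job in; it is judged then, once.
The state is a dict: "clock": time; "joint_pos": joint angles; "qvel": joint speeds; "tau": joint torques, N m; "tool_pos": TCP position; "orientation": TCP orientation; "force": force on the tool from outside, world axes, zero at the start; "moment": the same for the moment, N m; "opening": finger opening in m; "gripper_force": force on a finger pad.
Only numpy, scipy, OpenCV 4.12 (cv2) and the standard library are available. Lean on these libraries where they do the work, as an engineer would, in place of code of your own. Each camera call takes 0.05 s, during which the arm holds its last target. There are 200 camera calls.

### The job

Swing the tool rack's carrying bail right over to the back so that it no longer closes off the handles, then draw the dark-handled flat chisel out of its slot. Bring it to the whetstone ready for the first honing stroke: handle up and in line with the stone's length, blade sloping down at about 30 degrees to the stone with its width level, the cutting edge some 3 cm above the stone's face and not touching it. Finish while still holding it there, and leave the other tools, the stone and everything else as they stand.

Things in the scene. Friction and masses are not known exactly. Their poses are not given: they have to be found in the camera images.
- chisel: Flat carving chisel, dark brown handle, 200 mm, 0.11 kg, loose in one of the rack's slots (which varies). Origin on its underside halfway along; +y runs to the handle's butt (y = 100 mm), -y to the edge, x across the blade's width; centre line at z = 11 mm. Handle 20-25 mm thick from y = -5 (grip at y = 70); ferrule 19 mm thick to y = -17, resting on the block; blade 12 x 6 mm.
- chisel_edge (a point): Middle of the chisel's cutting edge (chisel frame: y = -100, z = 10 mm). It comes free of the slot after 85 mm of draw.
- rack: Tool rack, fixed: dark slotted block 214 mm wide (y), 60 deep, 70 thick, leaning 20 degrees to the front, between plywood cheeks 123 mm either side. Origin on the table below the slot row; x to the back, y left, z up. Feet from x = -65 to 125 mm. Slots at y = -70, 0, 70 mm, 10 x 17 mm. Tools lean 20 to 26 degrees (slot play), butts towards the robot, blade width (their x) along rack y.
- rack_top (a point): Middle of the block's leaning top face = mouth of the middle slot, 95 mm above the table. Slots run square to this face, so tools come out along their own length. The butt ends of the standing handles are 195 to 215 mm above the table, 35 to 60 mm in front of this point; 45 mm is free between neighbouring handles.
- bail (a joint): Steel carrying bail of the rack, a U of 8 mm rod 258 mm wide, hinge axis along rack y. 0: closed, leaning 20 degrees to the front, bar above the handle ends; grows as it swings up and over to the back, upright at 0.35, resting on its rear stops at 1.65. A push of 1-2 N on the front of the bar, not above its mid height, moves it; past upright it falls back, before that it falls closed.
- bail_grip (a point): Middle of the bail's wooden grip (21 mm thick, 110 mm long), on the bar's axis; the bar runs along rack y. Circles at 175 mm round the hinge, which is 9 mm behind and 72 mm above the rack's origin. Closed: 51 mm before and 236 mm above the origin; back: 177 mm behind, 118 mm above.
- stone: Reddish-brown and grey two-layer whetstone, 60 (x) x 180 (y) x 32 (z) mm, 0.55 kg, lying loose and flat on its wooden base between two end cleats, top face 51 mm above the table. Origin in the middle of its underside; top face at z = 32 mm; its y is the length.
- stone_base: Wooden base of the whetstone, 80 (x) x 236 (y) mm, 19 mm high on rubber feet, fixed, with end cleats up to 33 mm above the table, lower than the stone. Origin on the table under its middle, axes as the stone's.
- gouge: Fine gouge with a light brown handle, 190 mm, standing in another slot of the rack (origin and axes as the chisel's, butt end at y = +95 mm). Bystander.
- skew: Skew chisel with a mid-brown handle, 210 mm, standing in another slot of the rack (origin and axes as the chisel's, butt end at y = +105 mm). Bystander.
- tape: Roll of masking tape, 92 mm across, 24 mm high, origin under its middle. Bystander.
- sander: Cork sanding block, 59 x 101 x 34 mm, origin under its middle. Bystander.
- jar: Small ochre paint jar with a white cap, 40 mm across, 43 mm high, origin under its middle. Bystander.
- scrap: Pale wood offcut, 35 x 90 x 30 mm, origin under its middle. Bystander.

How it is judged (in metres and radians):
On the way, in this order (a step that is already met when the one before it is completed fails the run):
1. the bail lies over to the back while the chisel still stands in its slot (value of joint bail above 1.3 rad and distance of chisel from where it was at the start of the episode below 0.02 m), for 0.2 s.
2. the chisel is drawn clear of its slot and held by the fingers (z of chisel_edge in the frame of rack above 0.098 m and contact force between the fingers and chisel above 1 N and contact force between chisel and rack below 0.1 N), for 0.1 s.
At the end, for the whole second after the job is handed in: Only the fingers hold the chisel, at rest, handle up, 18 to 41 degrees to the level; blade's width level within 15 and square to the stone's length within 20 degrees; mid-edge over the stone's face, 8 to 60 mm above it, not touching; bail still back (over 1.3) (contact force between the fingers and chisel above 2 N and contact force between chisel and rack below 0.1 N and contact force between chisel and stone below 0.1 N and linear speed of chisel below 0.03 m/s and angular speed of chisel below 0.2 rad/s and angle between chisel's own y axis and vertical between 0.86 and 1.25 rad and angle between chisel's own x axis and vertical between 1.31 and 1.83 rad and x of chisel_edge in the frame of stone between -0.028 and 0.028 m and y of chisel_edge in the frame of stone between -0.085 and 0.085 m and z of chisel_edge in the frame of stone between 0.04 and 0.092 m and angle between the x axis of chisel and the x axis of stone, either way round below 0.35 rad and value of joint bail above 1.3 rad); the arm keeps its last pose, push and grip.
It fails at once if one of the other two carving tools is shifted by more than 20 mm (distance of any of gouge, skew from where it was at the start of the episode above 0.02 m).
It fails at once if the whetstone is shifted by more than 15 mm (distance of stone from where it was at the start of the episode above 0.015 m).
It fails at once if any other loose thing on the tables is shifted by more than 20 mm (distance of any of tape, sander, jar, scrap from where it was at the start of the episode above 0.02 m).
It fails at once if the chisel's edge or any other part of it strikes the whetstone (contact force between chisel and stone above 0.5 N).
It fails at once if the chisel is drawn while the bail still closes the rack (distance of chisel from where it was at the start of the episode above 0.04 m and value of joint bail below 0.9 rad).
It also fails if it takes over 45 s, if anything falls off the work surface, if the arm or the gripper's body presses on something with over 40 N, if the wrist force passes 120 N, or if a joint passes its speed limit or range.

## Working session

There is one attempt and no reset: what is moved stays moved. The work goes in short steps, Python scripts to look and compute and a tool call to move; the robot and the scene stay as the last step left them, time stands still between calls to the robot, and variables do not carry over. Pictures are saved under pics/ and viewed, at most 10 in all, crops included, and the job is handed in when it is done.

Besides the shell and the picture viewer there is one more tool, called after "Emit:" by a JSON object that holds its "fn" and its "kwargs", one argument or row to a line. send_rows: Moves the arm, as the interface text tells. Its arguments: {"type":"object","properties":{"plan":{"type":"array","items":{"type":"array","items":{"type":"array","items":{"type":"number"}}}},"fingers":{"type":"number"}},"required":["plan"]}

```bash
mkdir -p pics; python3 - <<'E'
from plant import ctrl
import cv2,numpy as np
o=ctrl.get_obs(); print(o)
for n in ("side","top"):
    s=ctrl.snapshot(n); cv2.imwrite(f"pics/{n}0.png",s["img"][...,::-1]); print(n,s["K"],s["k1"],s["pose"].round(4))
E
```

```text
{'clock': 0.0, 'joint_pos': array([ 8.44586563e+01,  2.05919395e+01,  6.34950310e-01, -1.77298033e-02,
       -7.01348291e+01, -1.65055574e+01]), 'qvel': array([-0.05728647,  0.09679389,  0.02404417,  0.02414424, -0.01410064,
       -0.01427837]), 'tau': array([ 9.25763197e-04, -5.82718277e+01,  2.93066847e+01,  6.99723423e+00,
        7.01499768e-03, -1.58854350e-04]), 'tool_pos': array([0.25324432, 0.62519041, 0.22563344]), 'orientation': array([ 1.79907230e+02, -1.01081890e-02, -2.20529311e+01]), 'force': array([0.47185803, 0.58500613, 0.41968429]), 'moment': array([-0.05538661, -0.03870108, -0.02162352]), 'gripper_force': 0.0, 'opening': 0.08785873110171209}
side [[486.14750026   0.         281.28981675]
 [  0.         486.14750026 214.71692837]
 [  0.           0.           1.        ]] -0.17472954448625416 [[ 0.9954  0.0578 -0.076   0.578 ]
 [ 0.0932 -0.4171  0.904  -1.4553]
 [ 0.0206 -0.907  -0.4206  0.8404]
 [ 0.      0.      0.      1.    ]]
top [[463.33061846   0.         275.69266203]
 [  0.         463.33061846 207.31503859]
 [  0.           0.           1.        ]] -0.10831097243437392 [[-0.0116 -0.996   0.0888  0.356 ]
 [-0.9995  0.014   0.027   0.0194]
 [-0.0281 -0.0884 -0.9957  1.613 ]
 [ 0.      0.      0.      1.    ]]
```

View pics/side0.png

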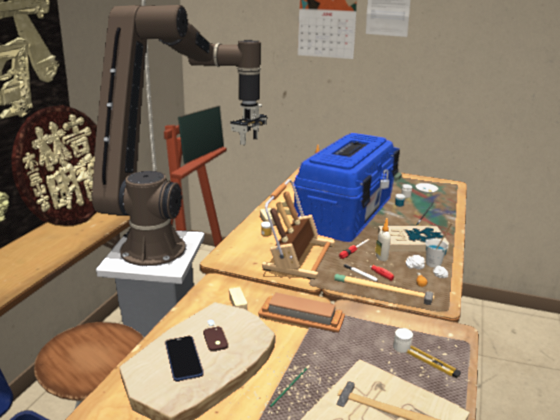

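View pics/top0.png

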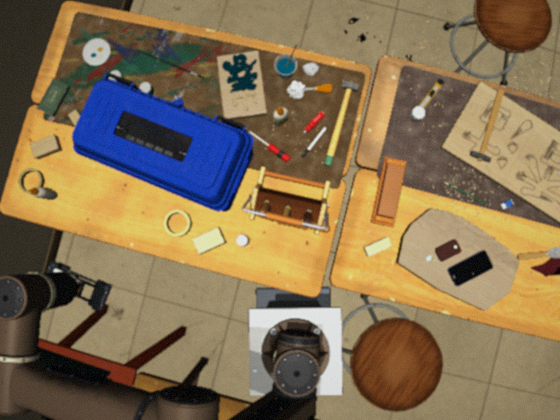

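Side view: rack at about (293,235), stone at (300,310). Top view: rack at about (288,203), stone at (390,190), toolbox left and behind, jar (242,240), scrap (378,246), sander (209,240), tape (177,222).

```bash
cat > h.py <<'E'
import numpy as np,cv2
from plant import ctrl
def ray(s,uv):
    D=np.array([s["k1"],0,0,0.])
    # drawn = ray*(1+k1 r^2): OpenCV radial model
    p=cv2.undistortPoints(np.array(uv,float).reshape(-1,1,2),s["K"],D).reshape(-1,2)
    d=np.c_[p,np.ones(len(p))]@s["pose"][:3,:3].T
    return s["pose"][:3,3],d/np.linalg.norm(d,axis=1)[:,None]
def plane(s,uv,z):
    c,d=ray(s,uv); return c+d*((z-c[2])/d[:,2])[:,None]
def tri(s1,u1,s2,u2):
    c1,d1=ray(s1,u1);c2,d2=ray(s2,u2);out=[]
    for a,b in zip(d1,d2):
        t=np.linalg.lstsq(np.c_[a,-b],c2-c1,rcond=None)[0]
        p,q=c1+a*t[0],c2+b*t[1]; out.append(np.r_[(p+q)/2,np.linalg.norm(p-q)])
    return np.array(out)
def proj(s,P):
    P=np.atleast_2d(P);T=np.linalg.inv(s["pose"]);
    return cv2.projectPoints(P@T[:3,:3].T+T[:3,3],np.zeros(3),np.zeros(3),s["K"],np.array([s["k1"],0,0,0.]))[0].reshape(-1,2)
E
python3 - <<'E'
from h import *
s=ctrl.snapshot("side");t=ctrl.snapshot("top")
np.save("side.npy",s,allow_pickle=True);np.save("top.npy",t,allow_pickle=True)
a=s["img"][175:335,225:355];b=t["img"][150:260,240:410]
a=cv2.resize(a,None,fx=3.75,fy=3.75,interpolation=3)[:,:,::-1];b=cv2.resize(b,None,fx=4.5,fy=4.5,interpolation=3)[:,:,::-1]
cv2.imwrite("pics/a.png",a);cv2.imwrite("pics/b.png",b)
print(plane(t,[(288,203),(390,190),(330,180)],0.05))
E
```

```text
[[ 0.50945692  0.01983939  0.05      ]
 [ 0.54897536 -0.32758059  0.05      ]
 [ 0.58602046 -0.12410113  0.05      ]]
```

View pics/a.png

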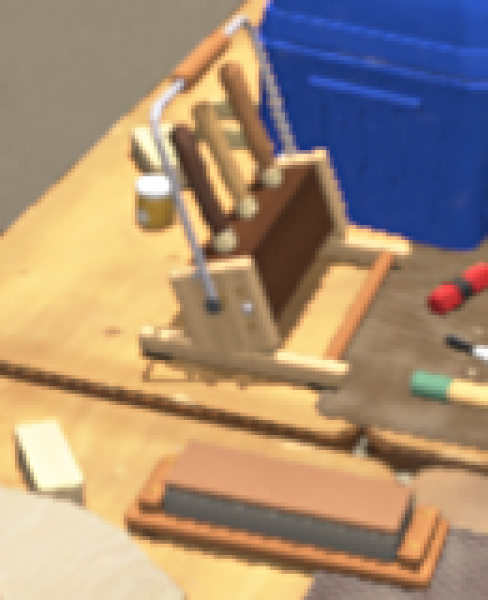

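View pics/b.png

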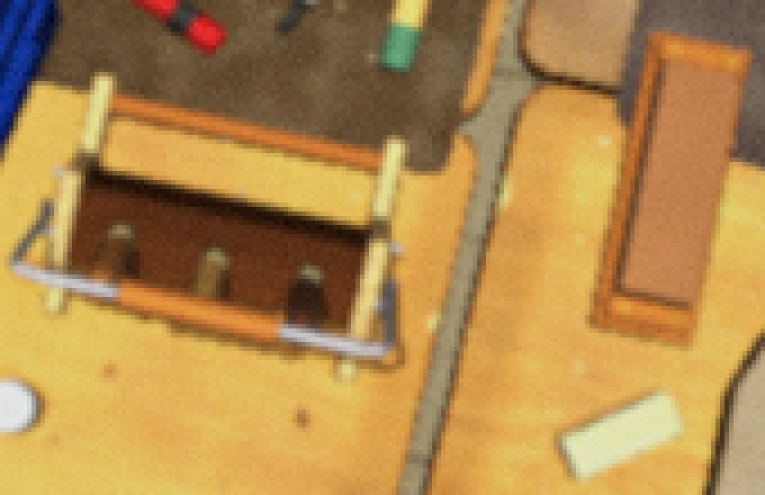

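Dark chisel stands in the slot at the robot's right (rack y = -70): crop b about (308,300), crop a handle (183,135)-(224,240). Grip crop a (204,57), crop b (198,310); bail closed, leaning to the robot; stone top crop a corners (195,443),(413,487),(403,530),(163,487).

```bash
python3 - <<'E'
from h import *
s=np.load("side.npy",allow_pickle=True).item();t=np.load("top.npy",allow_pickle=True).item()
A=lambda L:[(225+(x+.5)/3.75-.5,175+(y+.5)/3.75-.5) for x,y in L]
B=lambda L:[(240+(x+.5)/4.5-.5,150+(y+.5)/4.5-.5) for x,y in L]
print("grip L,R ends, corners L,R");
g=tri(s,A([(228,37),(180,82),(245,20),(155,112)]),t,B([(115,291),(282,327),(15,264),(392,350)]));print(g.round(3))
print("stone far-l,far-r,near-r,near-l")
st=tri(s,A([(413,487),(403,530),(163,487),(195,443)]),t,B([(668,55),(748,68),(692,305),(624,292)]));print(st.round(3))
print("ferrules gouge? L,M,R");print(tri(s,A([(271,177),(247,207),(223,240)]),t,B([(121,232),(214,257),(311,274)])).round(3))
# masks
def mask(im,win,lo,hi):
    u0,v0,u1,v1=win;h=cv2.cvtColor(im[v0:v1,u0:u1],cv2.COLOR_RGB2HSV)
    m=cv2.inRange(h,np.array(lo),np.array(hi));n,l,st,c=cv2.connectedComponentsWithStats(m);k=1+st[1:,4].argmax()
    ys,xs=np.where(l==k);r=cv2.minAreaRect(np.c_[xs+u0,ys+v0].astype(np.float32));return c[k]+[u0,v0],st[k,4],r
for n,im,px in(("side",s["img"],A([(205,58),(300,480)])),("top",t["img"],B([(198,310),(680,180),(100,400)]))):
    for p in px: print(n,p,cv2.cvtColor(im[int(p[1]+.5):int(p[1]+.5)+1,int(p[0]+.5):int(p[0]+.5)+1],cv2.COLOR_RGB2HSV)[0,0])
E
```

```text
grip L,R ends, corners L,R
[[ 0.459  0.088  0.237  0.002]
 [ 0.431 -0.022  0.236  0.005]
 [ 0.474  0.155  0.229  0.007]
 [ 0.416 -0.094  0.239  0.001]]
stone far-l,far-r,near-r,near-l
[[ 0.643 -0.325  0.048  0.008]
 [ 0.633 -0.385  0.052  0.004]
 [ 0.454 -0.338  0.041  0.003]
 [ 0.469 -0.285  0.046  0.005]]
ferrules gouge? L,M,R
[[ 0.508  0.09   0.098  0.008]
 [ 0.489  0.022  0.099  0.006]
 [ 0.475 -0.048  0.101  0.008]]
side (279.3, 190.1) [ 13 151 225]
side (304.6333333333333, 302.6333333333333) [ 12 118 220]
top (283.6111111111111, 218.5) [ 16 187 228]
top (390.72222222222223, 189.61111111111111) [ 14 152 191]
top (261.8333333333333, 238.5) [ 21 151 227]
```

```bash
cat >> h.py <<'E'
from scipy.spatial.transform import Rotation as R
def rk(x,y,z): # rack -> world
    a=np.radians(-13.2);return np.array([.495+x*np.cos(a)-y*np.sin(a),.021+x*np.sin(a)+y*np.cos(a),z])
def pose():
    o=ctrl.get_obs();return o["tool_pos"],R.from_euler("xyz",o["orientation"],degrees=True)
def move(p,Rt,p0=None,R0=None):
    if p0 is None:p0,R0=pose()
    d=R0.inv().apply(np.array(p)-p0)*100;w=(R0.inv()*Rt).as_rotvec(degrees=True)
    return np.r_[d,w].round(2)
def down(yaw):return R.from_euler("xyz",[180,0,yaw],degrees=True)
E
python3 - <<'E'
from h import *
t=np.load("top.npy",allow_pickle=True).item();s=np.load("side.npy",allow_pickle=True).item()
print(rk(-.085,0,.3));print(move(rk(-.1,0,.32)+[.01,0,0],down(-13.2)))
print("toolbox corner",plane(t,[(235,208),(78,155)],.25))
print("tb",tri(s,[(300,170)],t,[(78,152)]))
E
```

```text
[0.41224579 0.04040982 0.3       ]
[36.14 48.11 -9.35  0.06 -0.   -8.85]
toolbox corner [[0.47718951 0.17697064 0.25      ]
 [0.64845507 0.66565034 0.25      ]]
tb [[0.58176077 0.70441831 0.10769552 0.21285685]]
```

Emit:
{"fn": "send_rows", "kwargs": {
  "plan": [
    [[0, 0, -4, 0, 0, -1], [0, 0, -8, 0, 0, -2], [2.4, 3.2, -9.3, 0, 0, -3], [4.8, 6.4, -9.3, 0, 0, -4], [7.2, 9.6, -9.3, 0, 0, -5], [9.6, 12.8, -9.3, 0, 0, -6], [12, 16, -9.3, 0, 0, -7], [14.4, 19.2, -9.3, 0, 0, -8]]
  ],
  "fingers": 0
}}

```text
clock: 0.87
tool_pos: [0.3148, 0.3916, 0.3195]
orientation: [-180.0, 0.0, -14.0]
force: [0.9, 0.7, 0.7]
opening: 0.0397
gripper_force: 0.0
```

```bash
python3 -c "
from h import *
print(pose()[0],move(rk(-.1,0,.32)+[.01,0,0],down(-13.2)))"
```

```text
[0.31482456 0.39155066 0.31947289] [ 1.741e+01  3.150e+01 -6.000e-02 -1.000e-02  0.000e+00 -7.800e-01]
```

Emit:
{"fn": "send_rows", "kwargs": {
  "plan": [
    [[2, 3.4, 0, 0, 0, 0], [4, 7, 0, 0, 0, 0], [6, 10.5, 0, 0, 0, 0], [8, 14, 0, 0, 0, 0.8], [10, 17.5, 0, 0, 0, 0.8], [12, 21, 0, 0, 0, 0.8], [14, 24.5, 0, 0, 0, 0.8], [15.5, 28, 0, 0, 0, 0.8]]
  ]
}}

```text
clock: 1.53
tool_pos: [0.3973, 0.0824, 0.3198]
orientation: [-180.0, -0.0, -14.8]
force: [1.8, -0.8, -0.2]
opening: 0.0005
gripper_force: 0.0
```

```bash
python3 -c "
from h import *
print(pose()[0],move(rk(-.086,0,.32),down(-13.2)))"
```

```text
[0.39726549 0.0823718  0.31978219] [ 2.42  3.68 -0.02 -0.03 -0.03 -1.62]
```

Emit:
{"fn": "send_rows", "kwargs": {
  "plan": [
    [[1.2, 2, 0, 0, 0, -1], [2.4, 3.7, 0, 0, 0, -1.6], [2.4, 3.7, 2, 0, 0, -1.6], [2.4, 3.7, 4.5, 0, 0, -1.6], [2.4, 3.7, 7, 0, 0, -1.6], [2.4, 3.7, 9.2, 0, 0, -1.6], [2.4, 3.7, 9.2, 0, 0, -1.6]]
  ]
}}

```text
clock: 2.12
tool_pos: [0.4083, 0.0413, 0.2237]
orientation: [179.8, 0.3, -13.3]
force: [-1.3, -0.4, -0.4]
opening: 0.0005
gripper_force: 0.0
```

```bash
python3 - <<'E'
from h import *
print(pose()[0],move(rk(.03,0,.227),down(-13.2)))
s=ctrl.snapshot("side");t=ctrl.snapshot("top")
im=np.hstack([cv2.resize(s["img"][130:260,225:325],(400,520)),cv2.resize(t["img"][170:250,240:340],(400,320))[[*range(320)]+[319]*200]])
cv2.imwrite("pics/c.png",im[:,:,::-1])
E
```

```text
[0.40832136 0.04128804 0.22371971] [11.9  -0.03 -0.39  0.21  0.32 -0.11]
```

View pics/c.png

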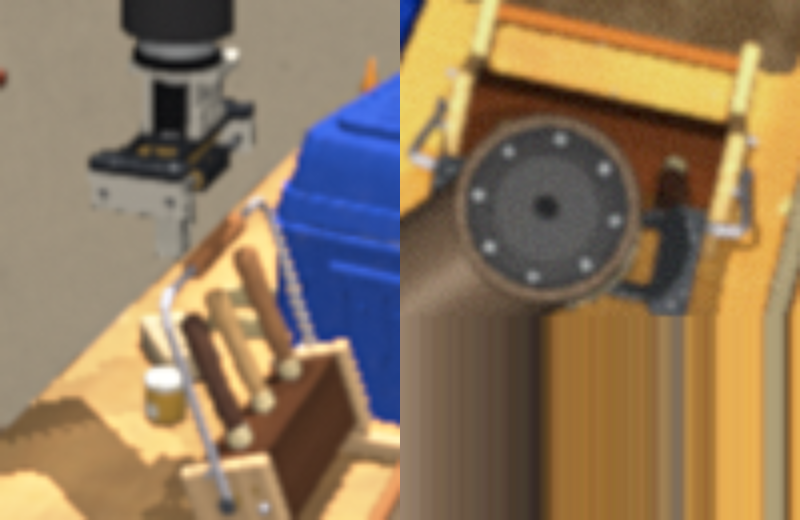

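Fingertips (170,245 in the left half) stand just in front of the grip at bar height, bail still closed. Push.

Emit:
{"fn": "send_rows", "kwargs": {
  "plan": [
    [[1, 0, -0.4, 0, 0, 0], [2.2, 0, -0.4, 0, 0, 0], [3.6, 0, -0.4, 0, 0, 0], [5, 0, -0.5, 0, 0, 0], [6.5, 0, -0.6, 0, 0, 0], [8, 0, -0.6, 0, 0, 0], [9.5, 0, -0.6, 0, 0, 0], [10.5, 0, -0.6, 0, 0, 0]]
  ]
}}

```text
clock: 2.88
tool_pos: [0.5159, 0.018, 0.2345]
orientation: [-180.0, -0.1, -13.3]
force: [0.1, 0.4, 0.6]
opening: 0.0006
gripper_force: 0.0
```

Emit:
{"fn": "send_rows", "kwargs": {
  "plan": [
    [[0.7, 0, -0.3, 0, 0, 0], [1.4, 0, -0.5, 0, 0, 0], [1.4, 0, -2.5, 0, 0, 0], [1.4, 0, -4, 0, 0, 0], [1.4, 0, -6, 0, 0, 0], [1.4, 0, -6, 0, 0, 0], [1.4, 0, -6, 0, 0, 0], [1.4, 0, -6, 0, 0, 0]]
  ]
}}

```text
clock: 3.55
tool_pos: [0.5266, 0.0153, 0.2937]
orientation: [-180.0, -0.0, -13.2]
force: [-0.3, -0.7, -1.4]
opening: 0.0001
gripper_force: 0.0
```

```bash
python3 - <<'E'
from h import *
print(pose()[0])
s=ctrl.snapshot("side");t=ctrl.snapshot("top")
im=np.hstack([cv2.resize(s["img"][130:270,225:345],(480,560)),cv2.resize(t["img"][150:250,260:340],(320,400))[[*range(400)]+[399]*160]])
cv2.imwrite("pics/d.png",im[:,:,::-1])
E
```

```text
[0.52658043 0.0152553  0.29365171]
```

View pics/d.png

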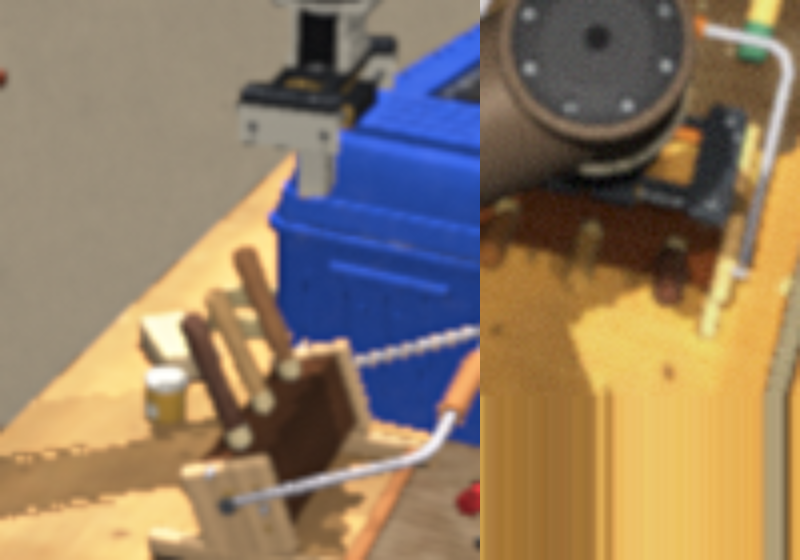

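Bail now lies back (bar at left-half (450,400), right-half (790,50)-(740,270)); the chisel handle is uncovered: butt left-half (193,322), right-half about (670,290).

```bash
python3 - <<'E'
from h import *
s=ctrl.snapshot("side");t=ctrl.snapshot("top")
A=lambda L:[(225+(x+.5)/4-.5,130+(y+.5)/4-.5) for x,y in L]
B=lambda L:[(260+(x-480+.5)/4-.5,150+(y+.5)/4-.5) for x,y in L]
a=A([(192,320),(239,437)]);b=B([(670,292),(677,243)])
p=tri(s,a,t,b);print(p.round(4))
# rack frame of them
import math
def inv(P):
    d=P[:,:2]-[.495,.021];c,sn=math.cos(math.radians(-13.2)),math.sin(math.radians(-13.2))
    return np.c_[d[:,0]*c+d[:,1]*sn,-d[:,0]*sn+d[:,1]*c,P[:,2]]
print(inv(p).round(4))
# dark-handle mask in side view
h=cv2.cvtColor(s["img"],cv2.COLOR_RGB2HSV)
m=(h[205:235,265:285,2]<105)
ys,xs=np.where(m);n,l,stt,c=cv2.connectedComponentsWithStats(m.astype(np.uint8));k=1+stt[1:,4].argmax()
ys,xs=np.where(l==k);pts=np.c_[xs+265,ys+205].astype(np.float32);print(len(pts),cv2.minAreaRect(pts),cv2.fitLine(pts,2,0,.01,.01).ravel())
ht=cv2.cvtColor(t["img"],cv2.COLOR_RGB2HSV);print(ht[204:228:2,300:316,2])
# other butts, plausible
a=A([(246,250),(214,293)]);b=B([(0,0),(0,0)])
for z in(.19,.2,.21):print(z,inv(plane(s,a,z)).round(3).tolist())
E
```

```text
[[ 0.4322 -0.038   0.1974  0.0034]
 [ 0.4755 -0.0486  0.0999  0.0077]]
[[-0.0476 -0.0718  0.1974]
 [-0.0031 -0.0722  0.0999]]
109 ((277.32757568359375, 222.56898498535156), (26.183042526245117, 5.385164260864258), 68.19859313964844) [  0.43375733   0.9010297  277.48624    223.68808   ]
[[ 57  63  53  61  63  59  54  62  55  53  55  57  51  57  58  63]
 [ 60  62  57  57  65  56  55  59  54  62  56  61  54  59  61  66]
 [ 65  65  66  64  59  62  54  61  62  62  62  57  61  58  50  61]
 [ 65  69  62  66  68  56  63  86 105 105  93  75  63  60  62  55]
 [ 67  67  65  60  57  46  46  50  54  64  73  69  67  68  71  80]
 [ 68  72  65  50  41  40  40  46  51  50  52  72  95 102 110 115]
 [ 70  64  58  53  42  50  57  54  50  55  47  75  90 115 122 115]
 [ 95  85  81  73  63  61  64  64  63  61  65  64  85 107 118 123]
 [129 139 126  89  78  83  96  93  85  74  75  87  91 106 117 109]
 [216 224 194 142 119 121 131 127 114  99 114 144 160 159 143 124]
 [237 238 219 168 128 121 121 125 114 109 122 155 180 172 178 194]
 [237 238 237 231 208 183 169 166 146 143 161 172 173 171 177 189]]
0.19 [[-0.06, 0.102, 0.19], [-0.056, 0.001, 0.19]]
0.2 [[-0.053, 0.079, 0.2], [-0.048, -0.02, 0.2]]
0.21 [[-0.045, 0.055, 0.21], [-0.041, -0.042, 0.21]]
```

```bash
cat >> h.py <<'E'
def tilt(a):return R.from_euler("z",-13.3,degrees=True)*R.from_euler("x",180,degrees=True)*R.from_euler("y",a,degrees=True)
E
python3 -c "
from h import *
Rt=tilt(-10);T=rk(-.038,-.071,.151);print(T)
P=T-Rt.apply([0,0,.12]);print(P,move(P,Rt))"
```

```text
[ 0.44179109 -0.03944677  0.151     ]
[ 0.46206998 -0.0442405   0.26917693] [-4.9   7.25  2.39  0.04 -9.95  0.05]
```

Emit:
{"fn": "send_rows", "kwargs": {
  "plan": [
    [[-1, 1.4, 0, 0, -2, 0], [-2, 3, 0, 0, -4, 0], [-3, 4.5, 0.5, 0, -6, 0], [-4, 6, 1.5, 0, -8, 0], [-4.9, 7.2, 2.4, 0, -10, 0], [-4.9, 7.2, 2.4, 0, -10, 0], [-4.9, 7.2, 2.4, 0, -10, 0]]
  ],
  "fingers": 0.54
}}

```text
clock: 4.33
tool_pos: [0.4624, -0.0442, 0.2689]
orientation: [180.0, 10.1, -13.3]
force: [0.5, -0.5, 0.3]
opening: 0.0415
gripper_force: 0.0
```

```bash
python3 - <<'E'
from h import *
Rt=tilt(-10);T=rk(-.038,-.071,.151);print(pose()[0],move(T,Rt))
w=ctrl.snapshot("wrist");cv2.imwrite("pics/w.png",w["img"][:,:,::-1])
print(proj(w,[rk(-.0476,-.072,.197),rk(-.003,-.072,.0999),T]))
E
```

```text
[ 0.46241906 -0.04418439  0.26892531] [-0.03  0.   11.98  0.04  0.05 -0.03]
[[281.32598907 238.38897531]
 [280.87495427 151.22038431]
 [280.01732924 203.38610833]]
```

View pics/w.png

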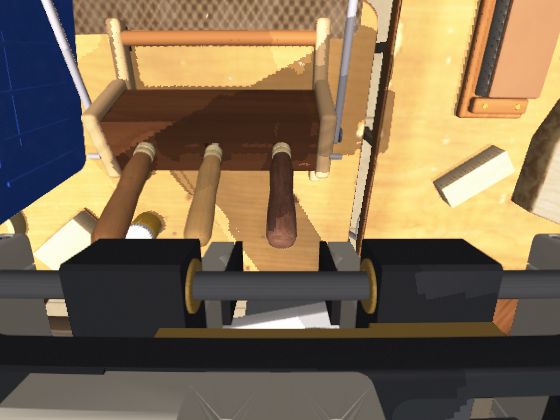

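Wrist view: chisel handle from ferrule (281,150) to butt (282,232), as predicted and centred between the fingers (240/322); neighbours clear. Descend and grip.

Emit:
{"fn": "send_rows", "kwargs": {
  "plan": [
    [[0, 0, 2, 0, 0, 0], [0, 0, 4, 0, 0, 0], [0, 0, 6, 0, 0, 0], [0, 0, 8, 0, 0, 0], [0, 0, 9.5, 0, 0, 0], [0, 0, 11, 0, 0, 0], [0, 0, 12, 0, 0, 0], [0, 0, 12, 0, 0, 0]]
  ]
}}

```text
clock: 5.05
tool_pos: [0.4414, -0.0385, 0.1501]
orientation: [180.0, 10.1, -13.2]
force: [-0.8, -0.8, -0.1]
opening: 0.0474
gripper_force: 0.0
```

Emit:
{"fn": "send_rows", "kwargs": {
  "plan": [
    [[0, 0, 0, 0, 0, 0], [0, 0, 0, 0, 0, 0], [0, 0, 0, 0, 0, 0], [0, 0, 0, 0, 0, 0], [0, 0, 0, 0, 0, 0], [0, 0, 0, 0, 0, 0], [0, 0, 0, 0, 0, 0], [0, 0, 0, 0, 0, 0]]
  ],
  "fingers": 0
}}

```text
clock: 5.72
tool_pos: [0.4426, -0.0388, 0.1519]
orientation: [-180.0, 10.0, -13.2]
force: [-1.0, 2.4, 5.1]
opening: 0.0233
gripper_force: 29.9
```

```bash
python3 - <<'E'
from h import *
p,r=pose();print(p,r.as_euler("xyz",degrees=True))
u=R.from_euler("z",-13.2,degrees=True).apply([-np.sin(np.radians(24)),0,np.cos(np.radians(24))]);
print("draw dir in tool",r.inv().apply(u))
E
```

```text
[ 0.44257242 -0.03882569  0.15185304] [-179.97843943    9.95637228  -13.23691194]
draw dir in tool [-5.58561390e-01 -5.00954284e-05 -8.29463183e-01]
```

Emit:
{"fn": "send_rows", "kwargs": {
  "plan": [
    [[-0.3, 0, -0.4, 0, 0, 0], [-0.9, 0, -1.3, 0, 0, 0], [-1.6, 0, -2.4, 0, 0, 0], [-2.4, 0, -3.5, 0, 0, 0], [-3.2, 0, -4.7, 0, 0, 0], [-4.0, 0, -6, 0, 0, 0], [-4.9, 0, -7.3, 0, 0, 0], [-5.7, 0, -8.5, 0, 0, 0]]
  ]
}}

```text
clock: 6.38
tool_pos: [0.401, -0.0295, 0.2463]
orientation: [180.0, 10.0, -13.3]
force: [0.9, -0.1, -1.4]
opening: 0.0233
gripper_force: 30.0
```

Emit:
{"fn": "send_rows", "kwargs": {
  "plan": [
    [[-0.4, 0, -0.7, 0, 0, 0], [-0.8, 0, -1.3, 0, 0, 0], [-0.9, 0, -2, 0, 0, 0], [-0.9, 0, -2.5, 0, 0, 0], [-0.9, 0, -2.5, 0, 0, 0], [-0.9, 0, -2.5, 0, 0, 0]]
  ]
}}

```text
clock: 6.88
tool_pos: [0.3977, -0.0284, 0.2709]
orientation: [180.0, 10.0, -13.3]
force: [0.1, -1.0, -2.0]
opening: 0.0233
gripper_force: 30.0
```

```bash
python3 - <<'E'
from h import *
p,r=pose();print(p,r.as_euler("xyz",degrees=True))
s=ctrl.snapshot("side");t=ctrl.snapshot("top")
im=np.hstack([cv2.resize(s["img"][130:270,225:345],(480,560)),cv2.resize(t["img"][150:250,260:340],(320,400))[[*range(400)]+[399]*160]])
cv2.imwrite("pics/e.png",im[:,:,::-1])
E
```

```text
[ 0.39772579 -0.02839498  0.27091348] [179.99278614  10.02361268 -13.26306115]
```

View pics/e.png

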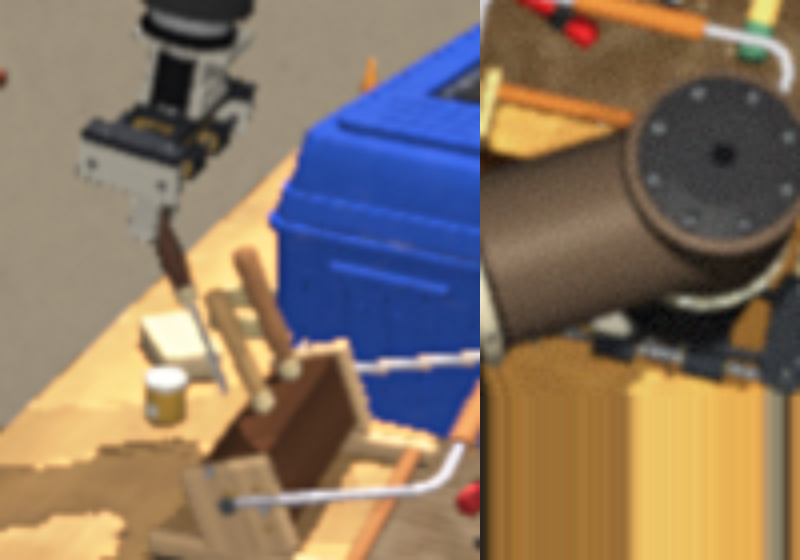

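Chisel hangs clear of the rack: edge at left-half (224,390), ferrule (187,295), other tools still in place, bail back.

```bash
cat >> h.py <<'E'
def onplane(s,uv): # rays onto tool xz plane -> tool-frame mm
    p,r=pose();c,d=ray(s,uv);n=r.apply([0,1,0]);X=c+d*((n@(p-c))/(d@n))[:,None];return r.inv().apply(X-p)*1000
E
python3 - <<'E'
from h import *
s=ctrl.snapshot("side")
A=lambda L:[(225+(x+.5)/4-.5,130+(y+.5)/4-.5) for x,y in L]
q=onplane(s,A([(224,391),(187,295),(165,225)]));print(q.round(1))
d=q[0]-q[2];print("angle from tool z",np.degrees(np.arctan2(d[0],d[2])), np.linalg.norm(q[0]-[0,0,-19]))
for phi in (30,33):
    # chisel edge direction: heading fwd, down phi; tool tilt a: fwd-lean so that chisel dir in tool makes angle
    b=np.arctan2(q[0][0]-0,q[0][2]+19);ang=np.degrees(b);a=90-phi-ang
    Rt=tilt(a);E=Rt.apply(q[0]/1000)
    for dy in(0,.03,.05):
        e=np.array([.550,-.333,.083])+dy*np.array([.971,-.239,0]);print(phi,ang,a,dy,(e-E).round(3),"above",move(e-E+[0,0,.1],Rt))
E
```

```text
[[ 84.5  -0.  119.9]
 [ 38.1  -0.   47. ]
 [  9.1  -0.   -6.2]]
angle from tool z 30.901724902771537 162.59674317168404
30 31.32805359931963 28.67194640068037 0 [ 0.422 -0.303  0.148] above [8.940e+00 2.613e+01 7.600e-01 3.000e-02 3.874e+01 5.000e-02]
30 31.32805359931963 28.67194640068037 0.03 [ 0.451 -0.31   0.148] above [1.189e+01 2.616e+01 2.300e-01 3.000e-02 3.874e+01 5.000e-02]
30 31.32805359931963 28.67194640068037 0.05 [ 0.47  -0.315  0.148] above [ 1.386e+01  2.618e+01 -1.200e-01  3.000e-02  3.874e+01  5.000e-02]
33 31.32805359931963 25.67194640068037 0 [ 0.425 -0.304  0.154] above [9.170e+00 2.613e+01 2.000e-02 3.000e-02 3.574e+01 5.000e-02]
33 31.32805359931963 25.67194640068037 0.03 [ 0.454 -0.311  0.154] above [ 1.212e+01  2.616e+01 -5.000e-01  3.000e-02  3.574e+01  5.000e-02]
33 31.32805359931963 25.67194640068037 0.05 [ 0.474 -0.315  0.154] above [ 1.409e+01  2.618e+01 -8.500e-01  3.000e-02  3.574e+01  5.000e-02]
```

Emit:
{"fn": "send_rows", "kwargs": {
  "plan": [
    [[0, 0.8, -1.5, 0, 0, 0], [0, 3, -3, 0, 2, 0], [1, 6, -3, 0, 6, 0], [2, 9.5, -3, 0, 11, 0], [3, 13, -3, 0, 16, 0], [4.5, 16.5, -2.5, 0, 21, 0], [6, 20, -2, 0, 26, 0], [7.5, 23, -1.5, 0, 31, 0]]
  ]
}}

```text
clock: 7.7
tool_pos: [0.4188, -0.2717, 0.2732]
orientation: [179.9, -21.3, -13.2]
force: [0.8, -0.1, -1.4]
opening: 0.0235
gripper_force: 29.9
```

```bash
python3 - <<'E'
from h import *
p,r=pose();print(p,r.as_euler("xyz",degrees=True))
q=np.array([84.5,0,119.9]);a=28.7;Rt=tilt(a);e=np.array([.570,-.338,.083])
print(move(e-Rt.apply(q/1000)+[0,0,.06],Rt))
E
```

```text
[ 0.41875129 -0.2717242   0.2732062 ] [179.90174372 -21.29487118 -13.19819603]
[0.48 2.96 7.23 0.06 7.41 0.1 ]
```

Emit:
{"fn": "send_rows", "kwargs": {
  "plan": [
    [[0.1, 0.6, 1.4, 0, 1.5, 0], [0.2, 1.3, 3, 0, 3, 0], [0.3, 1.9, 4.5, 0, 4.5, 0], [0.4, 2.5, 6, 0, 6, 0], [0.5, 3, 7.2, 0, 7.4, 0], [0.5, 3, 7.2, 0, 7.4, 0], [0.5, 3, 7.2, 0, 7.4, 0]]
  ]
}}

```text
clock: 8.28
tool_pos: [0.4412, -0.3061, 0.2064]
orientation: [-180.0, -28.2, -13.3]
force: [-0.7, 0.1, 0.5]
opening: 0.0237
gripper_force: 29.9
```

```bash
python3 - <<'E'
from h import *
p,r=pose();print(p,r.as_euler("xyz",degrees=True))
s=ctrl.snapshot("side");t=ctrl.snapshot("top")
E=p+r.apply([.0845,0,.1199]);print(E,proj(s,E),proj(t,E))
b=t["img"][150:250,350:430]
im=np.hstack([cv2.resize(s["img"][220:340,245:345],(480,576),interpolation=3),cv2.resize(b,(320,400),interpolation=3)[[*range(400)]+[399]*176]])
cv2.imwrite("pics/f.png",im[:,:,::-1])
E
```

```text
[ 0.44117579 -0.30607506  0.20643633] [-179.99706571  -28.20259924  -13.29987304]
[ 0.56879212 -0.33623567  0.14070453] [[311.25011919 276.73309816]] [[398.55254611 180.29591274]]
```

View pics/f.png

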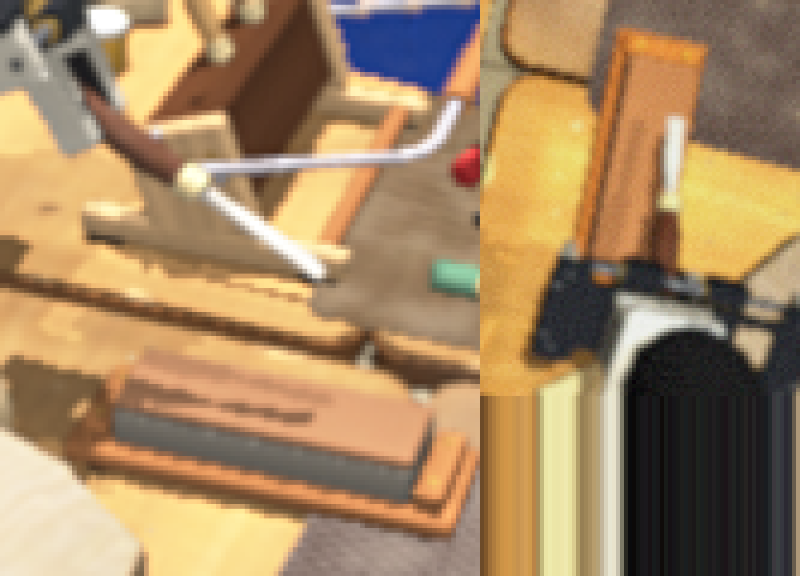

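Edge at side-crop (323,272), top-crop (676,118), within 1 px of prediction; the blade is in line with the stone and clear above it.

```bash
python3 - <<'E'
from h import *
s=ctrl.snapshot("side");t=ctrl.snapshot("top")
A=lambda L:[(245+(x+.5)/4.8-.5,220+(y+.5)/4.8-.5) for x,y in L]
B=lambda L:[(350+(x-480+.5)/4-.5,150+(y+.5)/4-.5) for x,y in L]
q=tri(s,A([(323,273),(192,180)]),t,B([(676,117),(667,203)]));print(q.round(4))
d=q[0]-q[1];print("slope",np.degrees(np.arctan2(-d[2],np.hypot(d[0],d[1]))),"heading",np.degrees(np.arctan2(d[1],d[0])))
rel=q[0,:2]-[.550,-.333];y=np.array([.971,-.239]);print("along",rel@y,"across",rel@[.239,.971])
# recheck stone top by plane casting in this top view + side
print("stone",plane(t,B([(620,50),(699,58)]),.051).round(3),plane(s,A([(147,352),(437,407),(417,470),(113,407)]),.051).round(3))
p,r=pose();print("10mm down in tool",r.inv().apply([0,0,-1]))
E
```

```text
[[ 0.5718 -0.3364  0.142   0.0027]
 [ 0.4967 -0.3166  0.1855  0.0058]]
slope 29.23355780472695 heading -14.801650058537927
along 0.022017738450349898 across 0.0019067675923571375
stone [[ 0.645 -0.312  0.051]
 [ 0.637 -0.38   0.051]] [[ 0.468 -0.293  0.051]
 [ 0.641 -0.33   0.051]
 [ 0.63  -0.392  0.051]
 [ 0.454 -0.352  0.051]]
10mm down in tool [-4.76563157e-01 -2.58229623e-04  8.79140199e-01]
```

Emit:
{"fn": "send_rows", "kwargs": {
  "plan": [
    [[-0.4, 0, 0.8, 0, 0, 0], [-0.9, 0, 1.7, 0, 0, 0], [-1.4, 0, 2.6, 0, 0, 0], [-1.8, 0, 3.4, 0, 0, 0], [-2.2, 0, 4.1, 0, 0, 0], [-2.6, 0, 4.8, 0, 0, 0], [-2.8, 0, 5.2, 0, 0, 0], [-2.8, 0, 5.2, 0, 0, 0]]
  ]
}}

```text
clock: 9.15
tool_pos: [0.4416, -0.3058, 0.1472]
orientation: [-180.0, -28.3, -13.3]
force: [-0.8, -0.2, -0.9]
opening: 0.0235
gripper_force: 29.9
```

Emit:
{"fn": "send_rows", "kwargs": {
  "plan": [
    [[0, 0, 0, 0, 0, 0], [0, 0, 0, 0, 0, 0], [0, 0, 0, 0, 0, 0], [0, 0, 0, 0, 0, 0], [0, 0, 0, 0, 0, 0], [0, 0, 0, 0, 0, 0]]
  ]
}}

```text
clock: 9.65
tool_pos: [0.4423, -0.306, 0.1487]
orientation: [180.0, -28.4, -13.2]
force: [0.4, 0.7, -0.4]
opening: 0.0237
gripper_force: 29.9
```

```bash
python3 - <<'E'
from h import *
o=ctrl.get_obs();p,r=pose();print(p,o["orientation"],o["force"],o["gripper_force"],np.abs(o["qvel"]).max())
s=ctrl.snapshot("side");t=ctrl.snapshot("top")
E=p+r.apply([.0845,0,.1199]);print(E,proj(s,E),proj(t,E))
im=np.hstack([cv2.resize(s["img"][220:340,245:345],(480,576),interpolation=3),cv2.resize(t["img"][150:250,350:430],(320,400),interpolation=3)[[*range(400)]+[399]*176]])
cv2.imwrite("pics/g.png",im[:,:,::-1])
E
```

```text
[ 0.44228049 -0.30604373  0.14872348] [179.99806428 -28.42891449 -13.24655878] [ 0.39439932  0.66963545 -0.36263638] 29.944745300635986 0.11346371039306521
[ 0.57017423 -0.33615476  0.08351016] [[310.72956757 294.3661195 ]] [[394.49776125 182.39264982]]
```

View pics/g.png

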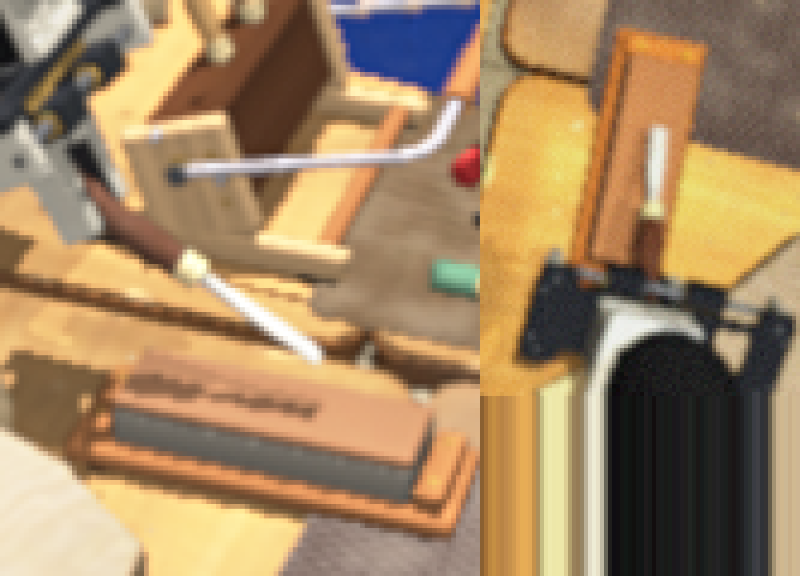

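The edge, at side-crop (320,357) and top-crop (658,128), sits over the middle of the stone, about 3 cm above its face. The bail is still back and nothing else has moved.

```bash
python3 -c "
from plant import ctrl
print(ctrl.close_job())"
```

```text
the job is handed in; nothing more can be done
None
```

The bail is over to the back, and the dark-handled chisel is held over the whetstone at about 30°, in line with it, its edge about 3 cm above the face; I handed the job in, and no verdict was shown.

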